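Shut down the paella hotplate: both heat knobs to their end stops

ROBOT

A 6-joint arm with a two-finger parallel gripper is mounted at the origin on the work surface. World frame = base frame: x ahead of the robot, y to its left, z up, the work surface at z = 0. Lengths are in mm, angles in rad, forces in N, time in s.
With the tool pointing down it reaches from about 275 to 1000 mm from the base axis. Payload 8.4 kg.
Tool frame: the origin (TCP) lies at the very end of the fingers, on their centre line; the grasp point (between the pads) lies 19 mm behind it; z points along the fingers, x is the direction in which the jaws open and shut, and the axes are right-handed (so a half turn about z gives the same grasp; the last joint's range is limited). The gripper opens to 85 mm and grips with 20 to 120 N. Pads are 22 mm wide; open, the fingers measure 114 mm over their backs; the gripper's body (76 mm by 85 mm) begins 54 mm behind the grasp point. The pads swing forward as they close: fully open they stand 13 mm farther back than shut.
Start: joints at [1.344, 0.353, 1.633, -0, 1.155, -0.002], TCP at [139.318, 609.277, 231.281] pointing down, gripper open.
Joint ranges: [-2.63, 2.63], [-0.92, 2.1], [0.06, 2.66], [-1.3, 4.44], [0, 2.69], [-3.02, 3.02]. Speed limits (rad/s): [2.22, 2.22, 2.79, 3.14, 3.14, 3.14].

INTERFACE

Orientations are given as [roll, pitch, yaw] about the fixed x, y, z axes, in that order (R = Rz(yaw) Ry(pitch) Rx(roll)).
In Python, from rig import sense, grab_frame, calibration, sign_off gives the robot as it stands.
- The arm moves only by the tool servo_tool, never from a script. Its argument "series" is one flat list of numbers, 4 for each row, row after row: the shift along the world's x, y, z in m, then the turn about the world's z in degrees. In form: [x, y, z, yaw, x, y, z, yaw, ...]. A call has 1 to 8 rows; each row shifts and turns the commanded pose from where the row before left it; what a row does not reach is not made up. A row lasts 1/12 s, in which the tool goes at most 41.7 mm and 7.16 degrees, less where a joint would pass 70% of its speed; a pose out of reach is approached as far as the arm can. A call is refused whole if a number of a shift passes 0.0417 or a number of a turn 7.16, either way. A call with a gripper value outside its range is refused whole. "gripper" is the finger opening in m, from 0 to 0.0854, set as the call begins (left out, the last holds). The fingers move at their own pace and stop on an object; "newtons" is the grip in N (left out, the last holds). Time passes only in rows, so rows that do not move let the fingers close. It gives the time, the measured TCP pose, the force and the opening at its end, in the units of the state.
- sense(): the state, without advancing time (a new reading comes with each control period).
- grab_frame(name): name is "scene" or "top"; returns the picture (400x640x3 uint8, blue, green, red); there is no depth.
- calibration(name): a dict with "fx", "fy", "cx", "cy" (pixels), "rvec" (rotation vector, rad) and "tvec" (3), from world to camera coordinates, as OpenCV has them. Camera axes: x right, y down, z forward; pixel columns grow to the right and rows downward; lengths in mm; the calibration is good to about 2 mm. A picture is of the moment at which its call begins. calibration takes no time and is no camera call.
- sign_off(): hands the job in, once; it reports no verdict.
The state is a dict: "clock": time; "qpos": joint angles; "qvel": joint speeds; "joint_efforts": joint torques, N m; "eef_pos": TCP position; "tcp_rot": TCP orientation; "contact_force": force on the tool from outside, world axes, zero at the start; "wrist_torque": the same for the moment, N m; "opening": opening from 0.0 (shut) to 1.0 (fully open).
Only numpy, scipy, OpenCV 4.12 (cv2) and the standard library are available. Lean on these libraries where they do the work, as an engineer would, in place of code of your own. Each camera call takes 0.05 s, during which the arm holds its last target. There are 200 camera calls.

TASK

The paella is done: switch the hotplate off by turning both heat knobs on its sloped front panel fully anticlockwise (as seen looking at the knobs), each right up against its end stop. Leave the pan, pepper mill and garlic keeper where they are.

Things in the scene. Friction and masses are not known exactly. Their poses are not given: they have to be found in the camera images.
- hotplate: steel electric hotplate fixed to the counter: cooking body 330 x 360 mm, top 90 mm high, in front of it (towards the robot) a control panel that slopes gently down to the robot; origin under the middle of the cooking body, x away from the robot, z up
- panel: flat grey panel, 110 mm along its 10 degree slope, 360 mm wide; origin at the middle of its surface (78 mm above the counter), x up the slope, y left, z out of the panel. No dial markings: each knob's anticlockwise stop differs and must be felt. Both knobs start 1.9 to 2.8 rad from it, too far for one grasp of most arms; they turn 4.0 rad in all.
- left_grip (a point): on the axis of the left heat knob, 24 mm above the panel, at +85 mm along its y: the grip point. Black bar 52 mm long, 12 mm thick, top 34 mm above the panel, on a steel disc of radius 26 mm, 7 mm high. z: turning axis, out of the panel; x: along the bar to the white-marked pointer end. Friction about 0.06 Nm.
- left_tip (a point): pointer end of the left knob's bar (white mark), 26 mm from the axis and 24 mm above the panel
- right_grip (a point): on the axis of the right heat knob, 24 mm above the panel, at -85 mm along its y: the grip point. Black bar 52 mm long, 12 mm thick, top 34 mm above the panel, on a steel disc of radius 26 mm, 7 mm high. z: turning axis, out of the panel; x: along the bar to the white-marked pointer end. Friction about 0.06 Nm.
- right_tip (a point): pointer end of the right knob's bar (white mark), 26 mm from the axis and 24 mm above the panel
- paella_pan: carbon steel paella pan standing on the hotplate, rim radius 148 mm, 45 mm high, two red loop handles out to 182 mm from its centre; origin at the centre of its underside. Bystander.
- pepper_mill: black plastic pepper mill, upright, radius 28 mm, 165 mm high, on the counter beside the hotplate (either side); origin at the centre of its underside. Bystander.
- garlic_keeper: closed white ceramic garlic keeper with a terracotta lid, radius 52 mm, 122 mm high, on the counter beside the hotplate (other side); origin at the centre of its underside. Bystander.

How it is judged (in metres and radians):
At the end, for the whole second after the job is handed in: both knobs stand within about 5 degrees (0.09 rad) of their anticlockwise end stops, and pan, mill and keeper are within 20 mm of where they stood (x of left_tip in the frame of panel below -0.0133 m and y of left_tip in the frame of panel above 0.085 m and x of right_tip in the frame of panel below -0.0074 m and y of right_tip in the frame of panel above -0.085 m and distance of each of paella_pan, pepper_mill, garlic_keeper from where it was at the start of the episode below 0.02 m); the robot touches nothing.
It fails at once if the paella pan is shoved more than 20 mm (distance of paella_pan from where it was at the start of the episode above 0.02 m).
It fails at once if the pepper mill is shoved more than 20 mm or tipped over (distance of pepper_mill from where it was at the start of the episode above 0.02 m or angle between pepper_mill's own z axis and vertical above 0.4 rad).
It fails at once if the garlic keeper is shoved more than 20 mm or tipped over (distance of garlic_keeper from where it was at the start of the episode above 0.02 m or angle between garlic_keeper's own z axis and vertical above 0.4 rad).
It also fails if it takes over 67 s, if anything falls off the work surface, if the arm or the gripper's body presses on something with over 40 N, if the wrist force passes 120 N, or if a joint passes its speed limit or range.

## Working session

There is one attempt and no reset: what is moved stays moved. The work goes in short steps, Python scripts to look and compute and a tool call to move; the robot and the scene stay as the last step left them, time stands still between calls to the robot, and variables do not carry over. Pictures are saved under pics/ and viewed, about 8 in all and at most 12, crops included, and the job is handed in when it is done.

Besides the shell and the picture viewer there is one more tool, called as name(argument=value, ...) on one line, values as JSON. servo_tool: Moves the arm, as the interface text tells. Its arguments: {"type":"object","properties":{"series":{"type":"array"},"gripper":{"type":"number"},"newtons":{"type":"number"}},"required":["series"]}

```bash
mkdir -p pics; python3 - <<'E'
from rig import *
import cv2
for n in("scene","top"):
    cv2.imwrite(f"pics/{n}0.png",grab_frame(n)); print(n,calibration(n))
print(sense())
E
```

```text
scene {'fx': 466.82223033478806, 'fy': 466.82223033478806, 'cx': 326.876019355121, 'cy': 191.80619016612553, 'rvec': array([ 1.2558485 ,  2.46625999, -0.78666764]), 'tvec': array([ 370.63866505, -367.86415448, 1452.95234851])}
top {'fx': 373.0212106998785, 'fy': 373.0212106998785, 'cx': 321.7474021076715, 'cy': 196.55906151163404, 'rvec': array([ 2.21643851, -2.1930996 ,  0.01893655]), 'tvec': array([ 28.93553492, 634.16357654, 842.69426556])}
{'clock': 0.1, 'qpos': array([ 1.34358528e+00,  3.53612778e-01,  1.63403894e+00, -9.25679446e-06,
        1.15521074e+00, -2.39261067e-03]), 'qvel': array([ 0.00200492, -0.00087116, -0.00204665,  0.00248775,  0.00048082,
        0.00015023]), 'joint_efforts': array([ 1.66426180e-03, -6.06359696e+01, -3.42819536e+01,  2.21865239e-04,
        3.83817038e-03,  1.38344734e-05]), 'eef_pos': array([139.23437664, 608.8619569 , 230.62450056]), 'tcp_rot': array([3.14158723e+00, 1.26982413e-03, 1.34598163e+00]), 'contact_force': array([-0.471744  , -0.2125596 ,  0.24335049]), 'wrist_torque': array([ 0.01919731,  0.01923454, -0.02437147]), 'opening': 0.9980387438799021}
```

View pics/scene0.png

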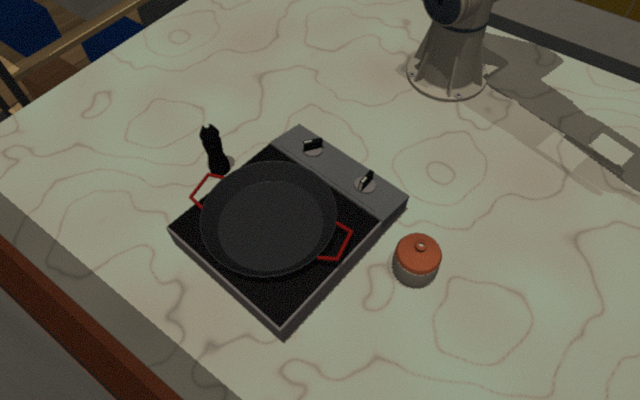

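View pics/top0.png

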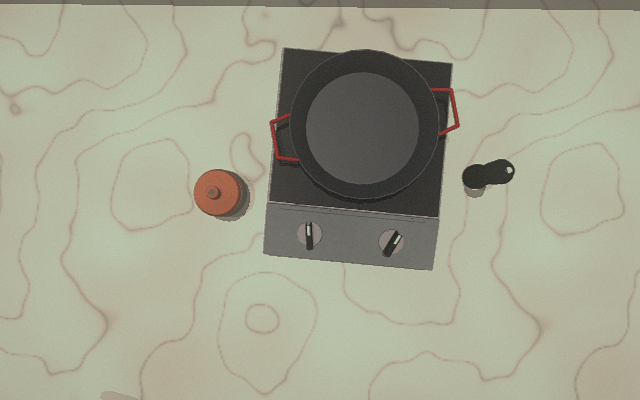

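The top view shows the left knob near (310,236) and the right near (392,243), both with white pointers up. In the scene view they sit near (313,147) for the right and (366,182) for the left. The mill is on the right and the keeper on the left. Next I'll enlarge both knobs.

```bash
python3 - <<'E'
import cv2,numpy as np
t=cv2.imread("pics/top0.png");s=cv2.imread("pics/scene0.png")
a=cv2.resize(t[195:275,255:445],None,fx=4,fy=4,interpolation=cv2.INTER_CUBIC)
b=cv2.resize(s[120:190,260:420],None,fx=4,fy=4,interpolation=cv2.INTER_CUBIC)
b=cv2.copyMakeBorder(b,0,0,0,a.shape[1]-b.shape[1],cv2.BORDER_CONSTANT)
o=np.vstack([a,b]);o=np.clip(o*1.5,0,255).astype('uint8')
cv2.imwrite("pics/c1.png",o);print(o.shape)
E
```

```text
(600, 760, 3)
```

View pics/c1.png

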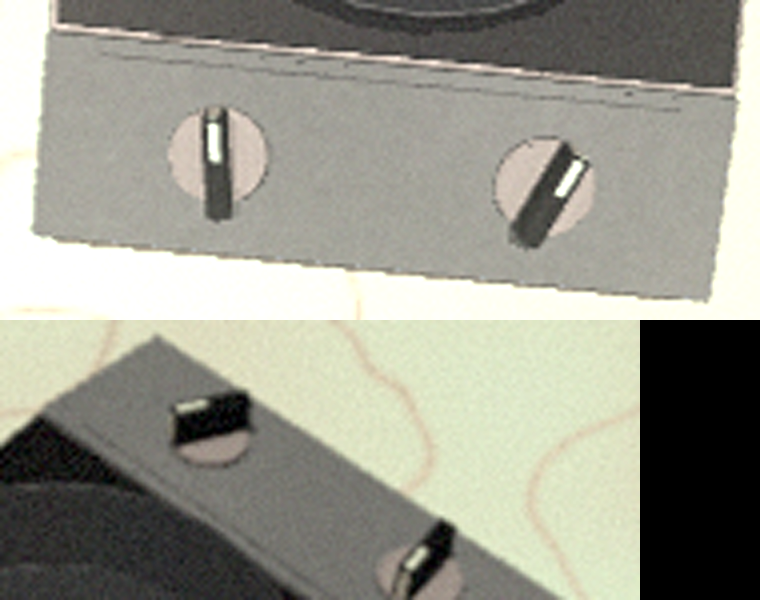

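```bash
cat > h.py <<'E'
import cv2,numpy as np
from rig import calibration
C={n:calibration(n) for n in("top","scene")}
def K(c):return np.array([[c["fx"],0,c["cx"]],[0,c["fy"],c["cy"]],[0,0,1]])
def P(n):
    c=C[n];return K(c)@np.c_[cv2.Rodrigues(c["rvec"])[0],c["tvec"]]
def tri(a,b):
    X=cv2.triangulatePoints(P("top"),P("scene"),np.float64(a),np.float64(b))[:,0];return X[:3]/X[3]
def proj(n,X):
    x=P(n)@np.r_[X,1];return x[:2]/x[2]
def ray(n,p,z):
    c=C[n];R=cv2.Rodrigues(c["rvec"])[0];o=-R.T@c["tvec"];d=R.T@np.linalg.inv(K(c))@np.r_[p,1];return o+d*(z-o[2])/d[2]
T=lambda x,y:(255+x/4,195+y/4)
S=lambda x,y:(260+x/4,120+(y-320)/4)
E
python3 - <<'E'
from h import *
np.set_printoptions(precision=1,suppress=True)
for n in C:
    R=cv2.Rodrigues(C[n]["rvec"])[0];print(n,-R.T@C[n]["tvec"])
for k,a,b in [("frontR",T(709,301),S(157,336)),("frontL",T(34,234),(408,202)),("Rbarptr",T(578,151),S(173,406)),("Rbartail",T(524,241),S(246,393)),("Lptr",T(213,113),S(402,575)),("Ltail",T(219,214),S(445,524))]:
    X=tri(a,b);print(k,X,proj("top",X)-a,proj("scene",X)-b)
for k,p in [("Ldisc",T(218,157)),("Rdisc",T(545,187))]: print(k,ray("top",p,85))
for k,p in [("fL",T(34,234)),("fR",T(709,301))]: print(k,ray("top",p,68.4))
for k,p in [("bL",T(54,30)),("bR",T(735,93))]: print(k,ray("top",p,90))
E
```

```text
top [612.4  28.7 858.6]
scene [1129.4  380.6  981.5]
frontR [ 478.4 -200.4   62.1] [-0.2  0.1] [-0.1 -0. ]
frontL [508.3 159.8  37.5] [ 1.  -0.8] [ 0.7 -0.1]
Rbarptr [ 561.1 -118.5  122.5] [-0.2  0.1] [-0.1 -0. ]
Rbartail [515.6 -96.1 107.4] [ 0.5 -0.3] [0.3 0. ]
Lptr [577.5  61.2 110.3] [ 0. -0.] [ 0. -0.]
Ltail [526.2  57.9 101.9] [ 0. -0.] [ 0. -0.]
Ldisc [553.6  59.5  85. ]
Rdisc [ 540.  -109.5   85. ]
fL [510.6 157.   68.4]
fR [ 479.7 -199.    68.4]
bL [618.4 144.7  90. ]
bR [ 589.7 -205.7   90. ]
```

servo_tool(series=[0.0171,-0.0229,0,-6.8,0.0171,-0.0229,0,-6.8,0.0171,-0.0229,0,-6.8,0.0171,-0.0229,0,-6.8,0.0171,-0.0229,0,-6.8,0.0171,-0.0229,0,-6.8,0.0171,-0.0229,0,-6.8,0.0171,-0.0229,0,-6.8], gripper=0.05, newtons=20)

```text
clock: 0.77
eef_pos: [276.6, 424.7, 231.0]
tcp_rot: [3.141, 0.0, 0.391]
contact_force: [1.1, -0.2, -0.8]
opening: 0.586
```

servo_tool(series=[0.0171,-0.0229,0,-6.8,0.0171,-0.0229,0,-6.8,0.0171,-0.0229,0,-6.8,0.0171,-0.0229,0,-6.8,0.0171,-0.0229,0,-6.8,0.0171,-0.0229,0,-6.8,0.0171,-0.0229,0,-6.8,0.0171,-0.0229,0,-6.8])

```text
clock: 1.43
eef_pos: [413.4, 241.5, 231.1]
tcp_rot: [3.141, 0.0, -0.559]
contact_force: [1.0, 1.3, 0.0]
opening: 0.586
```

servo_tool(series=[0.0171,-0.0229,0,-6.8,0.0171,-0.0229,0,-6.8,0.0171,-0.0229,0,-6.8,0.0171,-0.0229,0,-6.8,0.0171,-0.0229,0,-6.8,0.0171,-0.0229,0,-6.8,0.0171,-0.0229,0,-6.8,0.0171,-0.0229,0,-6.8,0,0,0,0])

```text
invalid input at $.series: expected 1 to 8 rows
```

servo_tool(series=[0.0172,-0.0227,0,-6.75,0.0172,-0.0227,0,-6.75,0.0172,-0.0227,0,-6.75,0.0172,-0.0227,0,-6.75,0.0172,-0.0227,0,-6.75,0.0172,-0.0227,0,-6.75,0.0172,-0.0227,0,-6.75,0.0172,-0.0227,0,-6.75])

```text
clock: 2.1
eef_pos: [551.0, 59.9, 231.0]
tcp_rot: [3.141, 0.0, -1.501]
contact_force: [0.4, -0.3, -0.1]
opening: 0.584
```

servo_tool(series=[0,0,-0.03,0,0,0,-0.03,0,0,0,-0.02,0,0,0,0,0,0,0,0,0])

```text
clock: 2.52
eef_pos: [549.7, 61.2, 150.5]
tcp_rot: [3.139, -0.0, -1.495]
contact_force: [-0.5, 0.1, 0.3]
opening: 0.583
```

```bash
python3 - <<'E'
from rig import *
import cv2,numpy as np
s=sense();print(s["eef_pos"],s["tcp_rot"],s["wrist_torque"],s["contact_force"])
t=grab_frame("top");c=grab_frame("scene")
a=cv2.resize(t[150:275,255:445],None,fx=3,fy=3,interpolation=cv2.INTER_CUBIC)
b=cv2.resize(c[110:210,260:450],None,fx=3,fy=3,interpolation=cv2.INTER_CUBIC)[:225]
cv2.imwrite("pics/c2.png",np.clip(np.vstack([a,b])*1.4,0,255).astype('uint8'))
E
```

```text
[549.71255863  61.17346613 150.51015769] [ 3.13883919e+00 -9.29851023e-05 -1.49538709e+00] [ 0.0692773 -0.0321032 -0.0564435] [-0.48520561  0.09838743  0.30967449]
```

View pics/c2.png

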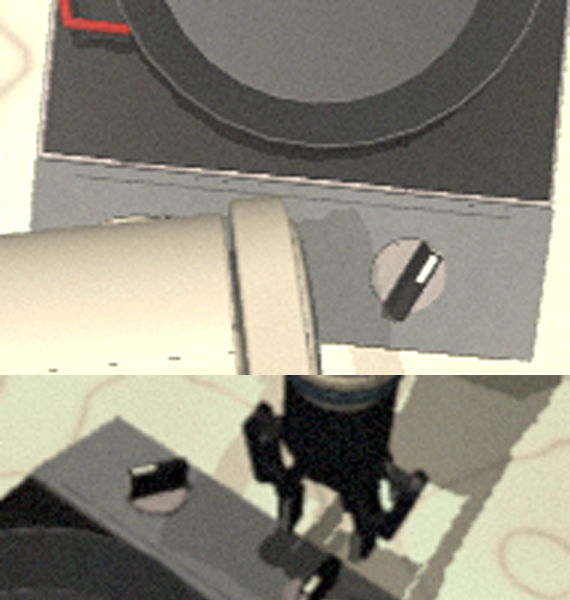

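The gripper is above the left knob with a finger on each side of the bar, and the crop shows nothing else close. Next I'll lower it and close.

servo_tool(series=[0.0004,0,-0.02,0,0.0004,0,-0.018,0,0,0,-0.012,0,0,0,-0.006,0,0,0,0,0])

```text
clock: 3.03
eef_pos: [551.1, 61.4, 94.9]
tcp_rot: [3.141, -0.0, -1.495]
contact_force: [-0.9, 0.0, 0.4]
opening: 0.588
```

servo_tool(series=[0,0,0,0,0,0,0,0,0,0,0,0,0,0,0,0,0,0,0,0,0,0,0,0], gripper=0.006, newtons=20)

```text
clock: 3.53
eef_pos: [552.1, 60.5, 96.4]
tcp_rot: [-3.14, -0.001, -1.495]
contact_force: [-0.1, -4.7, 3.8]
opening: 0.133
```

```bash
cat > s.py <<'E'
from rig import sense
import numpy as np
np.set_printoptions(precision=2,suppress=True)
s=sense()
for k in("clock","eef_pos","tcp_rot","contact_force","wrist_torque","opening","qpos"):print(k,s[k])
E
python3 s.py
```

```text
clock 3.5333
eef_pos [552.14  60.49  96.38]
tcp_rot [-3.14 -0.   -1.5 ]
contact_force [-0.09 -4.7   3.82]
wrist_torque [-1.03 -0.02 -0.01]
opening 0.13256805471026417
qpos [ 0.11  0.41  1.89 -0.    0.83  1.6 ]
```

servo_tool(series=[0,0,0,5,0,0,0,5,0,0,0,5,0,0,0,5,0,0,0,5,0,0,0,5,0,0,0,5,0,0,0,5])

```text
clock: 4.2
eef_pos: [552.2, 60.7, 96.4]
tcp_rot: [-3.141, -0.002, -0.793]
contact_force: [0.3, -3.4, 2.8]
opening: 0.138
```

```bash
python3 s.py
```

```text
clock 4.2
eef_pos [552.25  60.72  96.45]
tcp_rot [-3.14 -0.   -0.79]
contact_force [ 0.32 -3.36  2.81]
wrist_torque [-0.99 -0.29 -0.22]
opening 0.13828043844076693
qpos [ 0.11  0.41  1.89 -0.    0.83  0.9 ]
```

servo_tool(series=[0,0,0,5,0,0,0,5,0,0,0,5,0,0,0,5,0,0,0,5,0,0,0,5,0,0,0,5,0,0,0,5])

```text
clock: 4.87
eef_pos: [552.0, 61.6, 96.5]
tcp_rot: [-3.141, -0.002, -0.095]
contact_force: [-2.7, 6.5, 4.8]
opening: 0.137
```

servo_tool(series=[0,0,0,4,0,0,0,4,0,0,0,4,0,0,0,4,0,0,0,4,0,0,0,0])

```text
clock: 5.37
eef_pos: [551.4, 61.9, 96.4]
tcp_rot: [-3.141, -0.001, 0.254]
contact_force: [-4.9, 3.8, 7.2]
opening: 0.136
```

```bash
python3 s.py
```

```text
clock 5.3667
eef_pos [551.41  61.94  96.41]
tcp_rot [-3.14 -0.    0.25]
contact_force [-4.9   3.78  7.22]
wrist_torque [0.55 0.16 0.06]
opening 0.1361382470320373
qpos [ 0.11  0.41  1.89  0.    0.83 -0.15]
```

servo_tool(series=[0,0,0,3,0,0,0,3,0,0,0,3,0,0,0,0])

```text
clock: 5.7
eef_pos: [551.1, 61.9, 96.4]
tcp_rot: [-3.141, -0.001, 0.41]
contact_force: [-5.3, 4.6, 7.7]
opening: 0.136
```

```bash
python3 s.py
```

```text
clock 5.7
eef_pos [551.14  61.92  96.36]
tcp_rot [-3.14 -0.    0.41]
contact_force [-5.3   4.59  7.68]
wrist_torque [ 0.51  0.29 -0.  ]
opening 0.1363312011663263
qpos [ 0.11  0.41  1.9   0.    0.83 -0.3 ]
```

servo_tool(series=[0,0,0,2,0,0,0,2,0,0,0,2,0,0,0,0])

```text
clock: 6.03
eef_pos: [551.0, 61.9, 96.3]
tcp_rot: [-3.141, -0.0, 0.514]
contact_force: [-6.0, 3.0, 8.1]
opening: 0.136
```

```bash
python3 s.py
```

```text
clock 6.0333
eef_pos [550.96  61.88  96.34]
tcp_rot [-3.14 -0.    0.51]
contact_force [-6.02  2.99  8.12]
wrist_torque [ 0.48  0.37 -0.04]
opening 0.13636793671372474
qpos [ 0.11  0.41  1.9   0.    0.83 -0.41]
```

servo_tool(series=[0,0,0,2,0,0,0,0])

```text
clock: 6.2
eef_pos: [550.8, 61.9, 96.3]
tcp_rot: [-3.141, -0.0, 0.548]
contact_force: [-6.1, 4.4, 7.5]
opening: 0.137
```

```bash
python3 s.py
```

```text
clock 6.2
eef_pos [550.84  61.89  96.33]
tcp_rot [-3.14 -0.    0.55]
contact_force [-6.12  4.39  7.49]
wrist_torque [ 0.57  0.46 -0.03]
opening 0.13723764916502507
qpos [ 0.11  0.41  1.9   0.    0.83 -0.44]
```

servo_tool(series=[0,0,0,2,0,0,0,0])

```text
clock: 6.37
eef_pos: [550.8, 61.8, 96.3]
tcp_rot: [-3.14, -0.0, 0.582]
contact_force: [-6.8, 3.0, 9.1]
opening: 0.138
```

```bash
python3 s.py
```

```text
clock 6.3667
eef_pos [550.83  61.81  96.34]
tcp_rot [-3.14 -0.    0.58]
contact_force [-6.79  2.99  9.13]
wrist_torque [ 0.37  0.46 -0.51]
opening 0.13754136084872465
qpos [ 0.11  0.41  1.9   0.    0.83 -0.47]
```

servo_tool(series=[0,0,0,2,0,0,0,0])

```text
clock: 6.53
eef_pos: [550.7, 61.7, 96.4]
tcp_rot: [-3.14, -0.0, 0.617]
contact_force: [-5.9, 2.1, 9.0]
opening: 0.138
```

```bash
python3 s.py
```

```text
clock 6.5333
eef_pos [550.75  61.74  96.36]
tcp_rot [-3.14 -0.    0.62]
contact_force [-5.87  2.05  9.01]
wrist_torque [ 0.16  0.48 -0.85]
opening 0.1381237102609336
qpos [ 0.11  0.41  1.9   0.    0.83 -0.51]
```

servo_tool(series=[0,0,0,2,0,0,0,0])

```text
clock: 6.7
eef_pos: [550.8, 61.7, 96.4]
tcp_rot: [-3.14, -0.0, 0.651]
contact_force: [-6.4, 2.7, 9.3]
opening: 0.137
```

```bash
python3 s.py
```

```text
clock 6.7
eef_pos [550.77  61.66  96.4 ]
tcp_rot [-3.14 -0.    0.65]
contact_force [-6.38  2.7   9.26]
wrist_torque [ 0.05  0.44 -1.21]
opening 0.13734113391994357
qpos [ 0.11  0.41  1.9   0.    0.83 -0.54]
```

servo_tool(series=[0,0,0,-3,0,0,0,0,0,0,0,0,0,0,0,0,0,0,0,0], gripper=0.05)

```text
clock: 7.12
eef_pos: [551.5, 61.2, 95.4]
tcp_rot: [3.141, -0.0, 0.6]
contact_force: [-0.3, 0.4, -0.8]
opening: 0.587
```

servo_tool(series=[0,0,0.01,0,0,0,0.02,0,0,0,0.02,0,0,0,0.02,0,0,0,0,0])

```text
clock: 7.53
eef_pos: [553.7, 61.5, 169.7]
tcp_rot: [3.139, -0.005, 0.599]
contact_force: [1.4, 0.1, 0.5]
opening: 0.589
```

servo_tool(series=[-0.0009,-0.0106,0,-6.9,-0.0009,-0.0106,0,-6.9,-0.0009,-0.0106,0,-6.9,-0.0009,-0.0106,0,-6.9,-0.0009,-0.0106,0,-6.9,-0.0009,-0.0106,0,-6.9,-0.0009,-0.0106,0,-6.9,-0.0009,-0.0106,0,-6.9])

```text
clock: 8.2
eef_pos: [543.8, -24.1, 165.2]
tcp_rot: [3.141, 0.0, -0.37]
contact_force: [0.1, 0.1, 0.6]
opening: 0.587
```

servo_tool(series=[-0.0009,-0.0106,0,-6.9,-0.0009,-0.0106,0,-6.9,-0.0009,-0.0106,0,-6.9,-0.0009,-0.0106,0,-6.9,-0.0009,-0.0106,0,-6.9,-0.0009,-0.0106,0,-6.9,-0.0009,-0.0106,0,-6.9,-0.0009,-0.0106,0,-6.9])

```text
clock: 8.87
eef_pos: [536.7, -108.8, 165.3]
tcp_rot: [3.141, 0.0, -1.333]
contact_force: [-0.9, -0.3, -0.1]
opening: 0.59
```

servo_tool(series=[0,0,0,-6.9,0,0,0,-6.9,0,0,0,-6.9,0,0,0,-6.9,0,0,0,-6.9,0,0,0,-5,0,0,0,0,0,0,0,0])

```text
clock: 9.53
eef_pos: [536.8, -108.3, 165.2]
tcp_rot: [3.141, -0.0, -2.014]
contact_force: [-0.6, 0.1, -0.1]
opening: 0.586
```

```bash
python3 s.py; python3 - <<'E'
from rig import *
import cv2,numpy as np
t=grab_frame("top");c=grab_frame("scene")
a=cv2.resize(t[195:275,255:445],None,fx=3,fy=3,interpolation=cv2.INTER_CUBIC)
b=cv2.resize(c[90:210,260:450],None,fx=3,fy=3,interpolation=cv2.INTER_CUBIC)
cv2.imwrite("pics/c3.png",np.clip(np.vstack([a,b])*1.4,0,255).astype('uint8'))
E
```

```text
clock 9.5333
eef_pos [ 536.8  -108.33  165.23]
tcp_rot [ 3.14 -0.   -2.01]
contact_force [-0.64  0.06 -0.09]
wrist_torque [-0.01 -0.04  0.09]
opening 0.5862687667527872
qpos [-0.2   0.31  1.86 -0.    0.97  1.81]
```

View pics/c3.png

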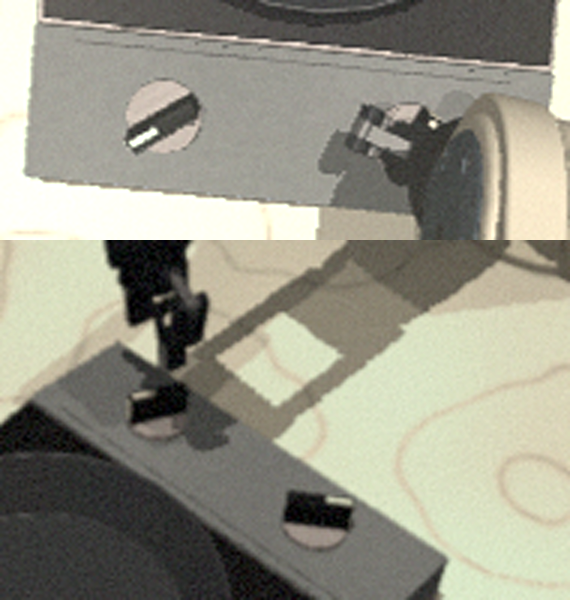

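The left pointer now points to the lower left at about 120° world, which agrees with the stop I felt. The gripper is above the right knob, so I'll lower it.

servo_tool(series=[0.0003,-0.0005,-0.02,0,0,0,-0.02,0,0,0,-0.018,0,0,0,-0.008,0,0,0,-0.004,0,0,0,0,0])

```text
clock: 10.13
eef_pos: [536.9, -108.8, 94.8]
tcp_rot: [3.14, -0.0, -2.016]
contact_force: [0.1, 0.3, -0.0]
opening: 0.586
```

servo_tool(series=[0,0,0,0,0,0,0,0,0,0,0,0,0,0,0,0,0,0,0,0,0,0,0,0], gripper=0.006)

```text
clock: 10.63
eef_pos: [537.8, -109.3, 96.3]
tcp_rot: [-3.14, -0.0, -2.017]
contact_force: [-1.6, -3.4, 6.7]
opening: 0.137
```

servo_tool(series=[0,0,0,5,0,0,0,5,0,0,0,5,0,0,0,5,0,0,0,5,0,0,0,5,0,0,0,5,0,0,0,5])

```text
clock: 11.3
eef_pos: [537.9, -109.1, 96.0]
tcp_rot: [-3.14, -0.001, -1.315]
contact_force: [-1.6, -1.7, 4.2]
opening: 0.133
```

```bash
python3 s.py
```

```text
clock 11.3
eef_pos [ 537.87 -109.07   96.02]
tcp_rot [-3.14 -0.   -1.31]
contact_force [-1.63 -1.72  4.19]
wrist_torque [-0.65  0.02 -0.14]
opening 0.13262077993471896
qpos [-0.2   0.4   1.91 -0.    0.83  1.11]
```

servo_tool(series=[0,0,0,5,0,0,0,5,0,0,0,5,0,0,0,5,0,0,0,5,0,0,0,5,0,0,0,5,0,0,0,5])

```text
clock: 11.97
eef_pos: [537.8, -108.7, 95.9]
tcp_rot: [-3.141, -0.001, -0.617]
contact_force: [-0.6, 2.5, 3.4]
opening: 0.135
```

servo_tool(series=[0,0,0,5,0,0,0,5,0,0,0,5,0,0,0,5,0,0,0,5,0,0,0,5,0,0,0,5,0,0,0,5])

```text
clock: 12.63
eef_pos: [537.3, -108.0, 96.0]
tcp_rot: [-3.14, -0.001, 0.081]
contact_force: [-3.1, 6.3, 6.6]
opening: 0.137
```

```bash
python3 s.py
```

```text
clock 12.6333
eef_pos [ 537.27 -108.     95.98]
tcp_rot [-3.14 -0.    0.08]
contact_force [-3.09  6.34  6.6 ]
wrist_torque [ 0.54 -0.09 -0.14]
opening 0.13658066644740569
qpos [-0.2   0.4   1.91  0.    0.83 -0.28]
```

servo_tool(series=[0,0,0,2,0,0,0,2,0,0,0,2,0,0,0,2,0,0,0,0])

```text
clock: 13.05
eef_pos: [537.1, -107.9, 96.0]
tcp_rot: [-3.14, -0.0, 0.219]
contact_force: [-4.2, 5.7, 6.9]
opening: 0.139
```

```bash
python3 s.py
```

```text
clock 13.05
eef_pos [ 537.07 -107.93   95.95]
tcp_rot [-3.14 -0.    0.22]
contact_force [-4.17  5.72  6.91]
wrist_torque [ 0.77 -0.05 -0.03]
opening 0.13860904645502517
qpos [-0.2   0.4   1.91  0.    0.83 -0.42]
```

servo_tool(series=[0,0,0,2,0,0,0,2,0,0,0,0])

```text
clock: 13.3
eef_pos: [537.0, -108.0, 96.0]
tcp_rot: [-3.14, -0.0, 0.288]
contact_force: [-5.0, 5.4, 8.0]
opening: 0.131
```

```bash
python3 s.py
```

```text
clock 13.3
eef_pos [ 536.97 -107.98   95.96]
tcp_rot [-3.14 -0.    0.29]
contact_force [-4.97  5.42  7.98]
wrist_torque [ 0.54 -0.01 -0.05]
opening 0.13065193885893028
qpos [-0.2   0.4   1.91  0.    0.83 -0.49]
```

servo_tool(series=[0,0,0,2,0,0,0,2,0,0,0,0])

```text
clock: 13.55
eef_pos: [536.9, -108.1, 96.0]
tcp_rot: [-3.14, -0.0, 0.357]
contact_force: [-3.8, 4.6, 7.5]
opening: 0.14
```

```bash
python3 s.py
```

```text
clock 13.55
eef_pos [ 536.94 -108.11   95.97]
tcp_rot [-3.14 -0.    0.36]
contact_force [-3.77  4.56  7.5 ]
wrist_torque [ 0.29  0.07 -0.77]
opening 0.1400240378339568
qpos [-0.2   0.4   1.91  0.    0.83 -0.56]
```

servo_tool(series=[0,0,0,2,0,0,0,0])

```text
clock: 13.72
eef_pos: [536.9, -108.2, 95.9]
tcp_rot: [-3.14, -0.0, 0.391]
contact_force: [-5.3, 2.7, 7.9]
opening: 0.13
```

```bash
python3 s.py
```

```text
clock 13.7167
eef_pos [ 536.89 -108.16   95.95]
tcp_rot [-3.14 -0.    0.39]
contact_force [-5.26  2.71  7.94]
wrist_torque [ 0.16  0.15 -1.22]
opening 0.13015630085149835
qpos [-0.2   0.4   1.91  0.    0.83 -0.59]
```

servo_tool(series=[0,0,0,2,0,0,0,0])

```text
clock: 13.88
eef_pos: [536.9, -108.2, 96.0]
tcp_rot: [-3.14, -0.001, 0.425]
contact_force: [-5.6, 3.4, 7.8]
opening: 0.133
```

```bash
python3 s.py
```

```text
clock 13.8833
eef_pos [ 536.89 -108.19   95.98]
tcp_rot [-3.14 -0.    0.42]
contact_force [-5.6   3.35  7.76]
wrist_torque [-0.01  0.15 -1.53]
opening 0.13309690043619604
qpos [-0.2   0.4   1.91  0.    0.83 -0.63]
```

The right stop is felt too: the torque about z rises from about 0 to -1.5 Nm, starting near a tool yaw of 0.3 rad. I'll release, lift and move clear to the robot's side.

servo_tool(series=[0,0,0,-3,0,0,0,0,0,0,0,0,0,0,0,0,0,0,0,0], gripper=0.05)

```text
clock: 14.3
eef_pos: [537.3, -108.8, 95.3]
tcp_rot: [3.142, -0.0, 0.375]
contact_force: [0.3, -0.1, 0.3]
opening: 0.586
```

servo_tool(series=[0,0,0.01,0,0,0,0.02,0,0,0,0.03,0,0,0,0.03,0,0,0,0.03,0,0,0,0.01,0,0,0,0,0])

```text
clock: 14.88
eef_pos: [539.0, -109.2, 228.9]
tcp_rot: [3.138, -0.005, 0.374]
contact_force: [0.9, -0.8, -0.1]
opening: 0.584
```

servo_tool(series=[-0.025,0,0,0,-0.025,0,0,0,-0.025,0,0,0,-0.025,0,0,0,-0.025,0,0,0,-0.025,0,0,0,-0.025,0,0,0,0,0,0,0])

```text
clock: 15.55
eef_pos: [357.0, -108.0, 223.5]
tcp_rot: [-3.138, 0.005, 0.374]
contact_force: [-0.3, 0.5, -0.7]
opening: 0.585
```

```bash
python3 s.py; python3 - <<'E'
from rig import *
import cv2,numpy as np
t=grab_frame("top");c=grab_frame("scene")
a=cv2.resize(t[195:275,255:445],None,fx=4,fy=4,interpolation=cv2.INTER_CUBIC)
b=cv2.resize(t,(380,238));d=cv2.resize(c,(380,238))
cv2.imwrite("pics/c4.png",np.clip(np.vstack([a,np.hstack([b,d])])*1.4,0,255).astype('uint8'))
d0=[cv2.absdiff(x,cv2.imread(f"pics/{n}0.png")).max(2) for n,x in(("top",t),("scene",c))]
# bystander regions: mill, keeper, pan
for k,i,(y0,y1,x0,x1) in [("mill",0,(150,200,455,525)),("keeper",0,(160,225,185,255)),("pan",0,(40,200,270,465))]:
    print(k,(d0[i][y0:y1,x0:x1]>40).sum())
E
```

```text
clock 15.55
eef_pos [ 356.96 -107.98  223.46]
tcp_rot [-3.14  0.    0.37]
contact_force [-0.27  0.46 -0.71]
wrist_torque [ 0.03 -0.03  0.01]
opening 0.585174115401773
qpos [-0.3  -0.05  2.13 -0.    1.06 -0.67]
mill 0
keeper 0
pan 0
```

View pics/c4.png

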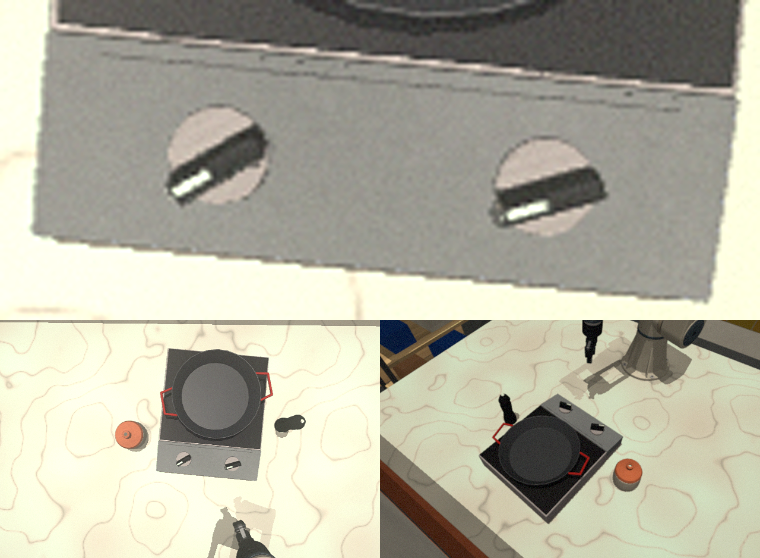

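The pointers measure about 120° (left) and 107° (right) in world, or 125° and 112° in the panel frame. Both fall inside the judged ranges, the bystanders show no changed pixels, and the arm is clear.

```bash
python3 -c "from rig import sign_off; print(sign_off())"
```

```text
the job is handed in; nothing more can be done
None
```

Both heat knobs are turned fully anticlockwise against their end stops, and I handed the job in at about 15.7 s on the robot's clock. No verdict was given back.

- **How:** I located the knobs from both cameras. I gripped each bar at 20 N and turned it in one grasp. I took the stop as the point where the wrist torque climbed from about 0 to 1.2 Nm (left) and 1.5 Nm (right). Then I released, lifted and backed the gripper clear.
- **Pointer angles:** in the last picture the pointers stand at about 125° (left) and 112° (right) in the panel frame. The task's limits work out to more than about 121° and 106.5°.
- **Bystanders:** comparing the first and last top-camera pictures, no pixels changed around the pan, mill or keeper. The contact force at the end was about zero.
- **Disagreements:** the heights I measured from the two views were rough. The bar tops came out at 102 to 122 mm against about 111 mm from the text. One front corner of the panel came out at 37 mm against about 68 mm. I used the text's height for the panel, and both grasps closed on the bars at about 11 to 12 mm, which matches their 12 mm thickness.

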